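Thread the guide rod through the drilling jig's two bushings

TASK

Push the drilling jig's pedal down to its stop so that its guard swings off the near bushing (the pedal stays down by itself). Then take the steel guide rod from its rest and thread it, tapered nose first, through the near bushing and on through the far one until the whole taper stands out beyond the far bushing. Finish while still holding the rod there in the gripper, still and spanning both bushings, and leave the other things on the bench where they are.

Things in the scene. Friction and masses are not known exactly. Their poses are not given: they have to be found in the camera images.
- jig: Fixed drilling jig. Plywood base 130 mm along y, 10 mm thick, from x -135 to +65 mm; two uprights 50 mm wide (x), 20 mm thick (y), 98 mm tall, with 40 mm clear gap, each with a level 15 mm through bore, chamfered 3 mm, both in line. Origin on the bench, under the bore axis half-way between the uprights; x horizontal, away from the pedal, y along the bores towards the entry side, z up.
- near_mouth (a point): Centre of the near bushing's entry hole, 78 mm above the bench, at jig y +40 mm. Axes as the jig's; the rod goes in along -y.
- far_exit (a point): Centre of the far bushing's exit hole on the jig's outer face, at jig y -40 mm, 78 mm above the bench. Axes as the jig's.
- guard (a point): Centre of the guard disc (22 mm diameter, 4 mm thick) on the pedal's shaft. With the pedal up it stands before the entry hole, 4 to 8 mm off the face, and covers it; with the pedal down it has swung 28 mm aside to jig -x, clear of the hole.
- pedal_pad (a point): Centre of the top face of the pedal's pad (50 mm along x, 60 along y, 10 thick), at jig y 0. Pedal up: 72 mm above the bench, at jig x -85 mm, sloping 0.5 rad up towards -x. At its stop: 25 mm above the bench, at jig x -100 mm, level. It turns about a level shaft along jig y, 20 mm above the bench, straight under the bores.
- pedal (a joint): Pedal angle: 0 up, 0.5 rad down at its stop. Sprung, with friction: at the pad's centre it takes about 7 N to start it and 9 N at the stop; the stop itself is hard. It stays where it is left.
- rod_center (a point): Centre (half-way along, on the axis) of the loose steel guide rod, 12 mm diameter, 200 mm long, 0.1 to 0.2 kg. Its x axis points along the rod to the tapered nose (last 12 mm, down to 5 mm diameter). It starts level, 38 mm above the bench, on its rest. To pass both bushings with the fingers clear of the jig, grip it about 35 to 50 mm from the centre towards the tail.
- rod_nose (a point): The very tip of the rod's nose, on its axis, 100 mm from rod_center.
- rest: Fixed wooden rest with the rod in its two V-notches. Origin on the bench under the axis, x towards the nose. The notch posts (12 mm long along x, 20 mm wide, 44 mm tall) stand at x +60 and -85 mm; free to grip between them. Base board 8 mm thick, 50 mm wide. The rod's centre lies within 6 mm of the origin along x.
- strip: beech strip 200 x 40 x 35 mm, a bystander; origin at the centre of its underside
- offcut: beech offcut 70 x 45 x 22 mm, a bystander; origin at the centre of its underside
- tape: tape measure 70 x 36 x 55 mm, a bystander; origin at the centre of its underside
- screwdriver: screwdriver lying on the bench, a bystander
- square: try square with an 80 mm wooden stock and a 120 mm thin blade, 18 mm high, a bystander; origin under the stock
- glue: glue bottle, diameter 60 mm, 160 mm tall, a bystander; origin under its centre
- mug: white mug, diameter 76 mm, 90 mm tall, a bystander; origin under its centre
Not all that is in view belongs to the job. Of the things shaped like the part that bears rod_center, the bare steel one is meant. There is more than one size of the jig; the job needs the larger.

How it is judged:
By the outcome, as a careful person would: the job done as asked, in the order asked, and still so for the second after the job is handed in, while the arm keeps its last pose, push and grip.
It also fails if it takes over 56 s, if anything falls off the work surface, if the arm or the gripper's body presses on something with over 40 N, if the wrist force passes 120 N, or if a joint passes its speed limit or range.

ROBOT

A 7-joint arm with a two-finger parallel gripper is mounted at the origin on the work surface. World frame = base frame: x ahead of the robot, y to its left, z up, the work surface at z = 0. Lengths are in m, angles in rad, forces in N, time in s.
With the tool pointing down it reaches from about 0.425 to 0.975 m from the base axis. Payload 16.7 kg.
Tool frame: the origin (TCP) lies on the centre line of the jaws, within the pads' length; the fingertips stand 17 mm ahead of it and the grasp point (between the pads) lies 2 mm behind it (env.finger_overhang is the distance from the TCP to the fingertips, in m); z points along the fingers, x is the direction in which the jaws open and shut, and the axes are right-handed (so a half turn about z gives the same grasp; the last joint's range is limited). The gripper opens to 85 mm and grips with 20 to 120 N. Pads are 22 mm wide; open, the fingers measure 114 mm over their backs; the gripper's body (76 mm by 85 mm) begins 54 mm behind the grasp point. The pads swing forward as they close: fully open they stand 13 mm farther back than shut.
Start: joints at [1.006, 0.426, 0.074, 1.606, -0.034, 1.111, -0.067], TCP at [0.272, -0.618, 0.248] pointing down, gripper open.
Joint ranges: [-2.85, 2.85], [-0.5, 2.14], [-1.23, 1.37], [0.21, 2.46], [-1.02, 4.16], [0.16, 2.05], [-2.73, 2.73]. Speed limits (rad/s): [1.89, 1.89, 2.39, 2.39, 3.01, 3.01, 3.01].

INTERFACE

Orientations are given as a unit quaternion [w, x, y, z].
In Python, from workcell import env gives the robot as it stands.
- The arm moves only by the tool move_arm, never from a script. Its argument "targets" is a list that holds one entry, the list of rows, each a list of 7 numbers: the turn, a rotation vector about the tool's x, y, z in rad, then the shift along the tool's x, y, z in m, then the closure in counts, from 0 (fully open) to 255 (shut). In form: [[[rx, ry, rz, x, y, z, jaw], ...]]. A call has 1 to 20 rows; each row shifts and turns the commanded pose from where the row before left it, along the tool's axes as they then stand; what a row does not reach is not made up. A row lasts 1/10 s, in which the tool goes at most 50 mm and 8.59 degrees, less where a joint would pass 70% of its speed; a pose out of reach is approached as far as the arm can. A call with a gripper value outside its range is refused whole. The fingers move at their own pace and stop on an object; "squeeze" is the grip in N (left out, the last holds). Time passes only in rows, so rows that do not move let the fingers close. It gives the time, the measured TCP pose, the force and the opening at its end, in the units of the state.
- env.read_state(): the state, without advancing time (a new reading comes with each control period).
- env.grab_frame(name): name is "side" or "top"; returns the picture (480x640x3 uint8, blue, green, red); there is no depth.
- env.calibration(name): a dict with "intrinsics" (3x3 intrinsics, pixels), "R" (3x3) and "t" (3): a world point X has camera coordinates R X + t. Camera axes: x right, y down, z forward; pixel columns grow to the right and rows downward; lengths in m; the calibration is good to about 2 mm. A picture is of the moment at which its call begins. calibration takes no time and is no camera call.
- env.hand_in(): hands the job in, once; it reports no verdict.
Trained networks look in the newest picture that a camera, given by its name, has taken for a name from the list of things; names that differ only in an ending like _2 or _b are one class to them, and where a whole thing is asked for, a point or a joint stands for the part that bears it (a point fixed in the world has none). Each returns a list of dicts, best first, with "confidence" (0 to 1); they miss things now and then, are a little off and sometimes report something else, mostly with a low value. They report only what shows in the picture. A call takes as long as a camera call. They do not tell look-alikes from the thing itself.
- env.look_for(thing, camera): "extent" ([left, top, right, bottom] in pixels, round what is visible of it).
- env.trace(thing, camera): "pixels" (480x640 bool, what is visible of it) and "extent" ([left, top, right, bottom] in pixels, round what is visible of it).
The state is a dict: "t": time; "joint_positions": joint angles; "qvel": joint speeds; "effort": joint torques, N m; "eef_pos": TCP position; "eef_rot": TCP orientation; "wrist_force": force on the tool from outside, world axes, zero at the start; "moment": the same for the moment, N m; "grip_width": opening from 0.0 (shut) to 1.0 (fully open).
Only numpy, scipy, OpenCV 4.12 (cv2) and the standard library are available. Lean on these libraries where they do the work, as an engineer would, in place of code of your own. Each camera call takes 0.05 s, during which the arm holds its last target. There are 200 camera calls.

## Working session

There is one attempt and no reset: what is moved stays moved. The work goes in short steps, Python scripts to look and compute and a tool call to move; the robot and the scene stay as the last step left them, time stands still between calls to the robot, and variables do not carry over. Pictures are saved under pics/ and viewed, about 8 in all and at most 12, crops included, and the job is handed in when it is done.

Besides the shell and the picture viewer there is one more tool, called by a JSON object that holds its "api" and its "payload", one argument or row to a line. move_arm: Moves the arm, as the interface text tells. Its arguments: {"type":"object","properties":{"targets":{"type":"array","items":{"type":"array","items":{"type":"array","items":{"type":"number"}}}},"squeeze":{"type":"number"}},"required":["targets"]}

```bash
ls; mkdir -p pics; cat > h.py <<'E'
import numpy as np, cv2
from workcell import env
from scipy.spatial.transform import Rotation as Ro
def cam(n):
    c=env.calibration(n); return np.array(c["intrinsics"]),np.array(c["R"]),np.array(c["t"])
def proj(n,X):
    K,R,t=cam(n); p=(np.atleast_2d(X)@R.T+t)@K.T; return p[:,:2]/p[:,2:]
def ray(n,u,v):
    K,R,t=cam(n); d=R.T@np.linalg.solve(K,[u,v,1.]); return -R.T@t,d/np.linalg.norm(d)
def atz(n,u,v,z):
    o,d=ray(n,u,v); return o+d*(z-o[2])/d[2]
E
python3 - <<'E'
from h import *
s=env.read_state(); print({k:np.round(v,3) for k,v in s.items()})
for n in("side","top"):
    im=env.grab_frame(n); cv2.imwrite(f"pics/{n}0.png",im)
    K,R,t=cam(n); print(n,K.round(1).tolist(),(-R.T@t).round(3),R.round(3).tolist())
    for th in("jig","guard","pedal_pad","rod_center","rest"):
        for d in env.look_for(th,n)[:4]: print(th,np.round(d["extent"]),round(d["confidence"],2))
E
```

```text
pics
{'t': np.float64(0.0), 'joint_positions': array([ 1.007,  0.427,  0.074,  1.607, -0.034,  1.111, -0.067]), 'qvel': array([-0.002,  0.001,  0.   ,  0.   , -0.   ,  0.001, -0.002]), 'effort': array([ 1.0000e-03, -9.4979e+01,  3.7620e+00, -4.6351e+01,  1.9000e-02,
        1.0000e-02, -0.0000e+00]), 'eef_pos': array([ 0.272, -0.617,  0.248]), 'eef_rot': array([-0.   ,  0.838, -0.546, -0.001]), 'wrist_force': array([ 0.822, -0.223, -0.106]), 'moment': array([-0.006, -0.009, -0.024]), 'grip_width': np.float64(1.0)}
side [[563.1, 0.0, 326.2], [0.0, 563.1, 241.2], [0.0, 0.0, 1.0]] [0.503 0.802 0.778] [[-0.999, -0.049, -0.019], [-0.016, 0.627, -0.779], [0.05, -0.777, -0.627]]
jig [283. 192. 379. 260.] 0.93
jig [403. 226. 481. 278.] 0.74
jig [401. 285. 446. 316.] 0.65
jig [309. 203. 370. 247.] 0.53
guard [307. 202. 369. 248.] 0.82
guard [425. 231. 472. 268.] 0.65
pedal_pad [425. 233. 472. 264.] 0.7
pedal_pad [309. 204. 366. 249.] 0.58
rod_center [403. 410. 530. 430.] 0.84
rod_center [310. 313. 350. 405.] 0.72
rest [298. 324. 361. 420.] 0.84
top [[613.2, 0.0, 312.4], [0.0, 613.2, 239.7], [0.0, 0.0, 1.0]] [ 0.467 -0.036  1.354] [[0.009, -1.0, -0.001], [-0.997, -0.009, -0.074], [0.074, 0.002, -0.997]]
jig [320. 316. 370. 387.] 0.67
jig [343. 203. 404. 296.] 0.59
jig [169. 233. 249. 272.] 0.41
guard [354. 227. 391. 285.] 0.71
guard [331. 337. 356. 383.] 0.58
guard [168. 234. 250. 272.] 0.2
pedal_pad [330. 337. 357. 385.] 0.71
pedal_pad [352. 223. 391. 282.] 0.61
rod_center [162. 307. 175. 396.] 0.91
rod_center [168. 241. 253. 264.] 0.65
rest [167. 232. 251. 275.] 0.7
```

View pics/side0.png

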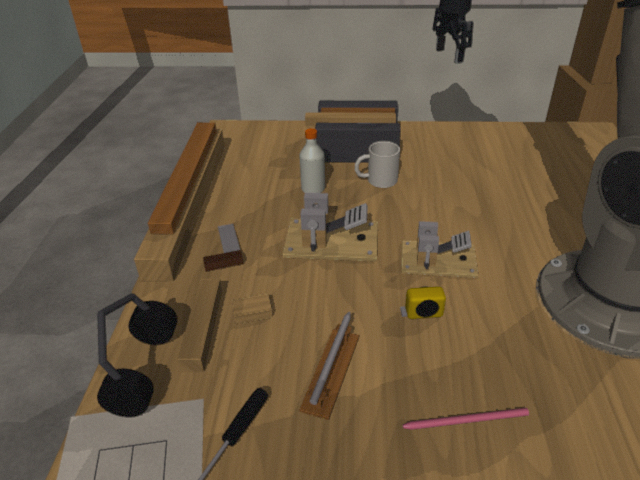

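View pics/top0.png

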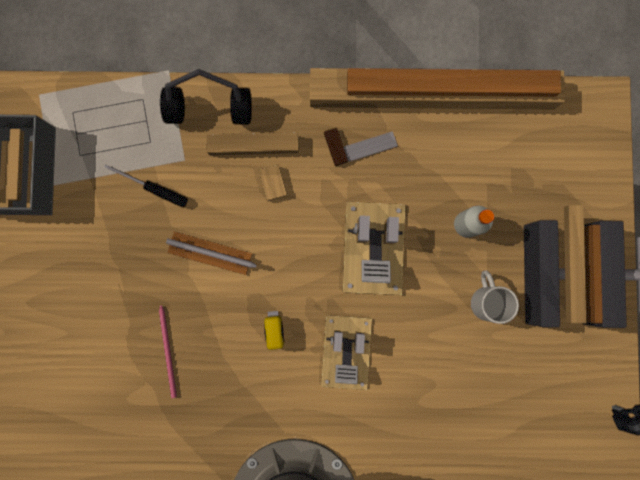

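The side and top views show the larger jig at top (375,248) with its pedal towards the robot and its guard on the left (+y) side. The rod on its rest runs from (168,243) to (257,267) in top. The pink rod and the smaller jig are decoys. I'll take one enlarged mosaic.

```bash
python3 - <<'E'
from h import *
s=cv2.imread("pics/side0.png"); t=cv2.imread("pics/top0.png")
c=lambda im,u,v:cv2.resize(im[v:v+100,u:u+133],(400,300),interpolation=cv2.INTER_CUBIC)
cv2.imwrite("pics/mos.png",np.vstack([np.hstack([c(t,310,200),c(t,145,205)]),np.hstack([c(s,265,180),c(s,265,315)])]))
E
```

```text
(no output)
```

View pics/mos.png

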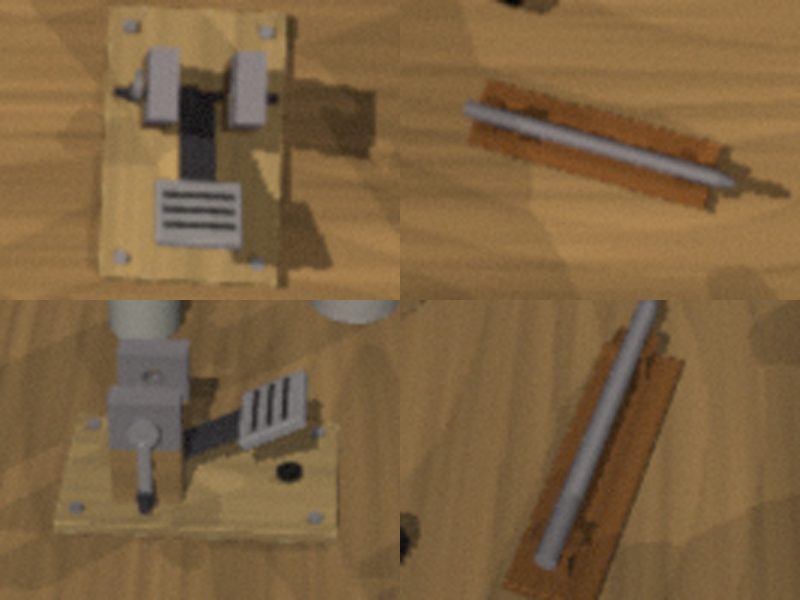

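```bash
cat > fit.py <<'E'
from h import *
from scipy.optimize import least_squares
def tri(a,b):
    (o1,d1),(o2,d2)=ray("top",*a),ray("side",*b)
    s=np.linalg.lstsq(np.c_[d1,-d2],o2-o1,rcond=None)[0]
    p,q=o1+s[0]*d1,o2+s[1]*d2; return (p+q)/2,np.linalg.norm(p-q)
B=np.array([[65,65,10],[65,-65,10],[-135,65,10],[-135,-65,10]])/1e3
T=[(346.3,202.7),(406.3,205),(343,291.7),(402.3,295.7)]
S=[(283.3,256),(293,218),(377.7,257),(376.7,221.7)]
def W(p,X): return np.c_[X[:,:2]@Ro.from_euler('z',p[2]).as_matrix()[:2,:2].T+p[:2],X[:,2]]
for nm,uv in(("top",T),("side",S)):
    r=least_squares(lambda p:(proj(nm,W(p,B))-uv).ravel(),[.45,-.1,0]); print(nm,r.x.round(4),r.fun.round(1))
r=least_squares(lambda p:np.r_[(proj("top",W(p,B))-T).ravel(),(proj("side",W(p,B))-S).ravel()],[.45,-.1,0],loss="soft_l1"); p=r.x
print("jig",p.round(4))
print("guard side pred",proj("side",W(p,np.array([[0,.048,.078]]))))
print("pad pred",proj("side",W(p,np.array([[-.085,0,.072]]))),proj("top",W(p,np.array([[-.085,0,.072]]))))
a,e=tri((168.2,241.3),(314.3,402)); b,e2=tri((256.7,266),(349,314.5)); print("tail",a.round(4),e,"nose",b.round(4),e2,np.linalg.norm(a-b),"yaw",np.arctan2(*(b-a)[1::-1]))
E
python3 fit.py; python3 - <<'E'
from h import *
for n in("top","side"):
    env.grab_frame(n)
    for d in env.trace("rod_center",n)[:3]:
        ys,xs=np.nonzero(d["pixels"]); 
        P=np.c_[xs,ys]; m=P.mean(0); v=np.linalg.svd(P-m,full_matrices=False)[2][0]; q=(P-m)@v
        print(n,d["confidence"],m,m+v*(q.min()-.5),m+v*(q.max()+.5))
    for d in env.trace("pedal_pad",n)[:2]: print("pad",np.argwhere(d["pixels"]).mean(0)[::-1],d["extent"])
E
```

```text
top [ 0.5835 -0.1711 -0.0402] [ 0.7 -0.8 -0.5 -0.2 -0.2  1.   0.  -0. ]
side [ 0.5855 -0.1641 -0.0259] [-0.  -1.1 -2.1  0.3  0.5  1.1  1.6 -0.8]
jig [ 0.5844 -0.1699 -0.04  ]
guard side pred [[313.97447607 223.64813994]]
pad pred [[356.24895183 213.83212438]] [[375.89206937 270.2247578 ]]
tail [0.5598 0.2782 0.0325] 0.0022701440738968357 nose [0.5087 0.0864 0.0293] 0.002963581708544862 0.1985623509621941 yaw -1.8311482757054636
top 0.91 [210.1369863  252.61643836] [165.72291122 240.13771136] [255.42373324 265.34035416]
top 0.78 [167.16568047 350.54832347] [160.66115134 305.54377869] [173.93289313 397.37036377]
pad [345.51311953 364.55830904] [328.2, 336.2, 356.5, 388.7]
pad [374.70606061 259.93636364] [352.1, 223.2, 390.4, 282.6]
side 0.8 [329.92112676 360.00985915] [349.02854769 312.472596  ] [312.15876793 404.20074862]
side 0.68 [465.45143488 418.78476821] [528.5128297  411.07447913] [403.41915477 426.36923115]
pad [450.9588785  245.05233645] [422.0, 233.0, 472.4, 264.9]
pad [339.83852364 222.21222607] [308.1, 204.6, 367.8, 249.7]
```

The jig fits to about 2 px: x 0.584, y -0.170, yaw -0.04. The rod centre is at about (0.534, 0.182), and its nose points at yaw -1.83. I'll move above the pad with the jaws shut.

{"api": "move_arm", "payload": {
  "targets": [
    [[0, 0, 0, -0.0217, -0.0254, 0, 255], [0, 0, 0, -0.0217, -0.0254, 0, 255], [0, 0, 0, -0.0217, -0.0254, 0, 255], [0, 0, 0, -0.0217, -0.0254, 0, 255], [0, 0, 0, -0.0217, -0.0254, 0, 255], [0, 0, 0, -0.0217, -0.0254, 0, 255], [0, 0, 0, -0.0217, -0.0254, 0, 255], [0, 0, 0, -0.0217, -0.0254, 0, 255], [0, 0, 0, -0.0217, -0.0254, 0, 255], [0, 0, 0, -0.0217, -0.0254, 0, 255], [0, 0, 0, -0.0217, -0.0254, 0, 255], [0, 0, 0, -0.0217, -0.0254, 0, 255], [0, 0, 0, -0.0217, -0.0254, 0, 255], [0, 0, 0, -0.0217, -0.0254, 0, 255], [0, 0, 0, -0.0217, -0.0254, 0, 255], [0, 0, 0, 0, 0, 0.025, 255], [0, 0, 0, 0, 0, 0.025, 255], [0, 0, 0, 0, 0, 0.025, 255], [0, 0, 0, 0, 0, 0.025, 255], [0, 0, 0, 0, 0, 0, 255]]
  ]
}}

```text
t: 2.9
eef_pos: [0.4879, -0.1659, 0.1459]
eef_rot: [0.001, 0.838, -0.546, -0.002]
wrist_force: [-0.1, 0.6, -0.4]
grip_width: 0.005
```

{"api": "move_arm", "payload": {
  "targets": [
    [[0, 0, 0, 0, 0, 0.015, 255], [0, 0, 0, 0, 0, 0.015, 255], [0, 0, 0, 0, 0, 0.01, 255], [0, 0, 0, 0, 0, 0.008, 255], [0, 0, 0, 0, 0, 0.008, 255], [0, 0, 0, 0, 0, 0.008, 255], [0, 0, 0, 0, 0, 0.008, 255], [0, 0, 0, 0, 0, 0.008, 255], [0, 0, 0, 0, 0, 0.006, 255], [0, 0, 0, 0, 0, 0.004, 255], [0, 0, 0, 0, 0, 0, 255]]
  ]
}}

```text
t: 4.0
eef_pos: [0.4896, -0.1664, 0.0585]
eef_rot: [0.0, 0.838, -0.546, -0.0]
wrist_force: [-0.2, 0.6, 0.9]
grip_width: -0.0
```

```bash
python3 - <<'E'
from h import *
s=env.read_state(); print(s["wrist_force"],s["eef_pos"])
i=env.grab_frame("side"); j=env.grab_frame("top")
c=lambda im,u,v:cv2.resize(im[v:v+150,u:u+133],(399,450),interpolation=cv2.INTER_CUBIC)
cv2.imwrite("pics/p1.png",np.hstack([c(j,310,170),c(i,265,130)]))
E
```

```text
[-0.16377708  0.55777121  0.91002746] [ 0.48960402 -0.16641763  0.05846723]
```

View pics/p1.png

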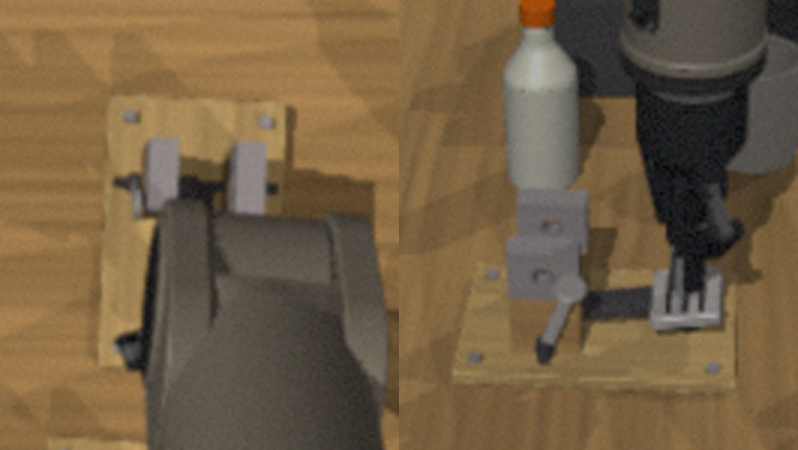

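The side view shows the pedal well down, with the guard swung mostly clear of the bore (bore at about (543,275) in the crop). I'll press on to the stop in small steps.

{"api": "move_arm", "payload": {
  "targets": [
    [[0, 0, 0, 0, 0, 0.004, 255], [0, 0, 0, 0, 0, 0.004, 255], [0, 0, 0, 0, 0, 0.003, 255], [0, 0, 0, 0, 0, 0.002, 255], [0, 0, 0, 0, 0, 0.001, 255]]
  ]
}}

```text
t: 4.6
eef_pos: [0.4889, -0.1664, 0.0444]
eef_rot: [0.0, 0.837, -0.546, -0.0]
wrist_force: [-4.6, 0.4, 8.6]
grip_width: -0.002
```

{"api": "move_arm", "payload": {
  "targets": [
    [[0, 0, 0, 0, 0, 0.001, 255], [0, 0, 0, 0, 0, 0.001, 255], [0, 0, 0, 0, 0, 0.001, 255]]
  ]
}}

```text
t: 4.9
eef_pos: [0.489, -0.1665, 0.0417]
eef_rot: [0.0, 0.837, -0.546, -0.0]
wrist_force: [-12.5, 2.7, 33.9]
grip_width: 0.005
```

The force jump to 34 N at tip height 25 mm means the pedal is on its stop. I'll lift off and go above the rod.

{"api": "move_arm", "payload": {
  "targets": [
    [[0, 0, 0, 0, 0, -0.01, 255], [0, 0, 0, 0, 0, -0.03, 255], [0, 0, 0, 0, 0, -0.03, 255], [0, 0, 0, 0, 0, -0.03, 255], [0, 0, 0, 0, 0, -0.03, 255], [0, 0, 0, -0.0302, -0.0188, 0, 255], [0, 0, 0, -0.0302, -0.0188, 0, 255], [0, 0, 0, -0.0302, -0.0188, 0, 255], [0, 0, 0, -0.0302, -0.0188, 0, 200], [0, 0, 0, -0.0302, -0.0188, 0, 100], [0, 0, 0, -0.0302, -0.0188, 0, 0], [0, 0, 0, -0.0302, -0.0188, 0, 0], [0, 0, 0, -0.0302, -0.0188, 0, 0], [0, 0, 0, -0.0302, -0.0188, 0, 0], [0, 0, 0, -0.0302, -0.0188, 0, 0], [0, 0, 0, -0.0302, -0.0188, 0, 0], [0, 0, 0, 0, 0, 0, 0]]
  ]
}}

```text
t: 6.6
eef_pos: [0.5447, 0.2267, 0.1719]
eef_rot: [-0.001, 0.839, -0.544, -0.0]
wrist_force: [0.4, -0.7, 0.2]
grip_width: 1.0
```

{"api": "move_arm", "payload": {
  "targets": [
    [[0, 0, -0.127, 0, 0, 0, 0], [0, 0, -0.127, 0, 0, 0, 0], [0, 0, -0.127, 0, 0, 0, 0], [0, 0, -0.127, 0, 0, 0, 0], [0, 0, -0.127, 0, 0, 0, 0], [0, 0, -0.127, 0, 0, 0, 0], [0, 0, -0.128, 0, 0, 0, 0], [0, 0, 0, 0, 0, 0, 0]]
  ]
}}

```text
t: 7.4
eef_pos: [0.5451, 0.2206, 0.1716]
eef_rot: [-0.0, 0.991, -0.132, 0.0]
wrist_force: [-0.2, 0.5, -0.3]
grip_width: 0.998
```

```bash
python3 - <<'E'
from h import *
s=env.read_state(); q=s["eef_rot"]; R=Ro.from_quat(np.r_[q[1:],q[0]]).as_matrix()
print(s["t"],s["eef_pos"],"toolx yaw",np.arctan2(R[1,0],R[0,0]),R[:,2].round(3),s["joint_positions"].round(2))
i=env.grab_frame("side"); j=env.grab_frame("top")
c=lambda im,u,v,w,h:cv2.resize(im[v:v+h,u:u+w],(400,400*h//w),interpolation=cv2.INTER_CUBIC)
cv2.imwrite("pics/p2.png",np.hstack([c(i,280,170,120,120),c(i,250,270,150,150)]))
cv2.imwrite("pics/side2.png",i);cv2.imwrite("pics/top2.png",j)
for n in("side","top"):
  for d in env.trace("rod_center",n)[:2]: print(n,d["confidence"],d["extent"])
E
```

```text
7.4 [0.54513661 0.22057685 0.17160884] toolx yaw -0.2642444558883377 [ 0.  0. -1.] [-0.06  0.42 -0.55  1.85  0.26  0.95 -0.99]
side 0.86 [306.6, 312.3, 349.0, 406.0]
top 0.78 [197.2, 244.3, 254.3, 266.0]
```

View pics/p2.png

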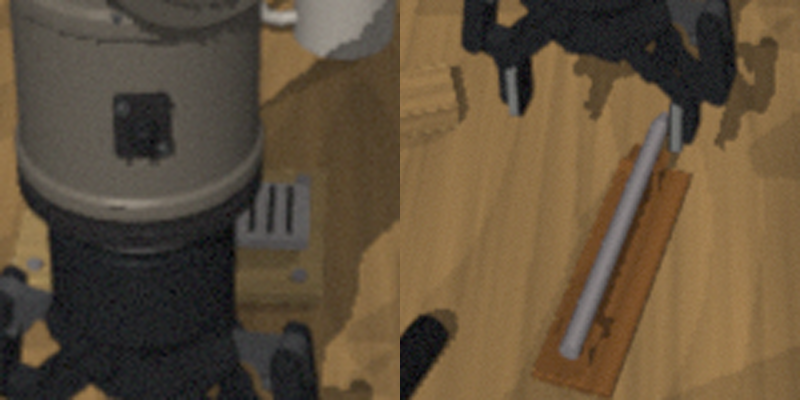

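The pedal pad is level and down (crop (275,215)), and the rod lies undisturbed with the jaws above it. I'll refine the lateral centring from both views at the known height.

```bash
python3 - <<'E'
from h import *
for n,a,b in(("top",(167,240.8),(256.3,265.8)),("side",(349,313.5),(313.5,402.5))):
    A,B=atz(n,*a,.038),atz(n,*b,.038); 
    if n=="side":A,B=B,A
    d=(B-A)/np.linalg.norm(B-A); nrm=np.array([-d[1],d[0],0]); tcp=env.read_state()["eef_pos"]
    print(n,A.round(4),B.round(4),np.linalg.norm(A-B),np.arctan2(d[1],d[0]),"lateral(tool x?)",(A-tcp)@nrm,"nrm",nrm.round(2),"along from centre",(tcp-(A+B)/2)@d)
    print("jaws z test",proj(n,tcp))
E
```

```text
top [0.5593 0.2795 0.038 ] [0.5074 0.0865 0.038 ] 0.19990969460663113 -1.8337771911138896 lateral(tool x?) -0.0014468827173839 nrm [ 0.97 -0.26  0.  ] along from centre -0.039619258040732436
jaws z test [[180.70592353 243.47564262]]
side [0.5617 0.283  0.038 ] [0.5101 0.0922 0.038 ] 0.19766859001206136 -1.834675813853028 lateral(tool x?) -0.00014179653082204596 nrm [ 0.97 -0.26  0.  ] along from centre -0.034518875600587105
jaws z test [[324.50484986 313.22816371]]
```

{"api": "move_arm", "payload": {
  "targets": [
    [[0, 0, 0, -0.0008, -0.004, 0.02, 0], [0, 0, 0, 0, 0, 0.025, 0], [0, 0, 0, 0, 0, 0.025, 0], [0, 0, 0, 0, 0, 0.025, 0], [0, 0, 0, 0, 0, 0.02, 0], [0, 0, 0, 0, 0, 0.0146, 0], [0, 0, 0, 0, 0, 0.005, 0], [0, 0, 0, 0, 0, 0, 0], [0, 0, 0, 0, 0, 0, 255], [0, 0, 0, 0, 0, 0, 255], [0, 0, 0, 0, 0, 0, 255], [0, 0, 0, 0, 0, 0, 255], [0, 0, 0, 0, 0, 0, 255], [0, 0, 0, 0, 0, 0, 255], [0, 0, 0, 0, 0, 0, 255]]
  ],
  "squeeze": 60
}}

```text
t: 9.1
eef_pos: [0.5476, 0.2247, 0.0377]
eef_rot: [-0.001, 0.991, -0.133, 0.002]
wrist_force: [9.9, -3.3, 2.9]
grip_width: 0.119
```

{"api": "move_arm", "payload": {
  "targets": [
    [[0, 0, 0, 0, 0, -0.01, 255], [0, 0, 0, 0, 0, -0.015, 255], [0, 0, 0, 0, 0, -0.02, 255], [0, 0, 0, 0, 0, -0.015, 255], [0, 0, -0.0225, 0.0074, 0.017, 0, 255], [0, 0, -0.0225, 0.0074, 0.017, 0, 255], [0, 0, -0.0225, 0.0074, 0.017, 0, 255], [0, 0, -0.0225, 0.0074, 0.017, 0, 255], [0, 0, -0.0225, 0.0074, 0.017, 0, 255], [0, 0, -0.0225, 0.0074, 0.017, 0, 255], [0, 0, -0.0225, 0.0074, 0.017, 0, 255], [0, 0, -0.0225, 0.0074, 0.017, 0, 255], [0, 0, -0.0225, 0.0074, 0.017, 0, 255], [0, 0, -0.0225, 0.0074, 0.017, 0, 255], [0, 0, 0, 0, 0, 0, 255], [0, 0, 0, 0, 0, 0, 255]]
  ]
}}

```text
t: 10.7
eef_pos: [0.5902, 0.0456, 0.0973]
eef_rot: [-0.0, 1.0, -0.021, 0.0]
wrist_force: [0.9, 0.6, -1.7]
grip_width: 0.116
```

```bash
cat > look.py <<'E'
import sys
from h import *
s=env.read_state(); q=s["eef_rot"]; R=Ro.from_quat(np.r_[q[1:],q[0]]).as_matrix()
print(s["t"],s["eef_pos"].round(4),"yaw",np.arctan2(R[1,0],R[0,0]).round(4),R[:,2].round(4),s["wrist_force"].round(1),s["grip_width"])
i=env.grab_frame("side"); j=env.grab_frame("top")
c=lambda im,u,v,w,h:cv2.resize(im[v:v+h,u:u+w],(400,600),interpolation=cv2.INTER_CUBIC)
cv2.imwrite(f"pics/{sys.argv[1]}.png",np.hstack([c(j,270,170,100,150),c(i,260,165,100,150)]))
cv2.imwrite(f"pics/{sys.argv[1]}_t.png",j);cv2.imwrite(f"pics/{sys.argv[1]}_s.png",i)
E
python3 look.py p3
```

```text
10.7 [0.5902 0.0456 0.0973] yaw -0.0421 [ 2.e-04  3.e-04 -1.e+00] [ 0.9  0.6 -1.7] 0.11568006735717506
```

View pics/p3.png

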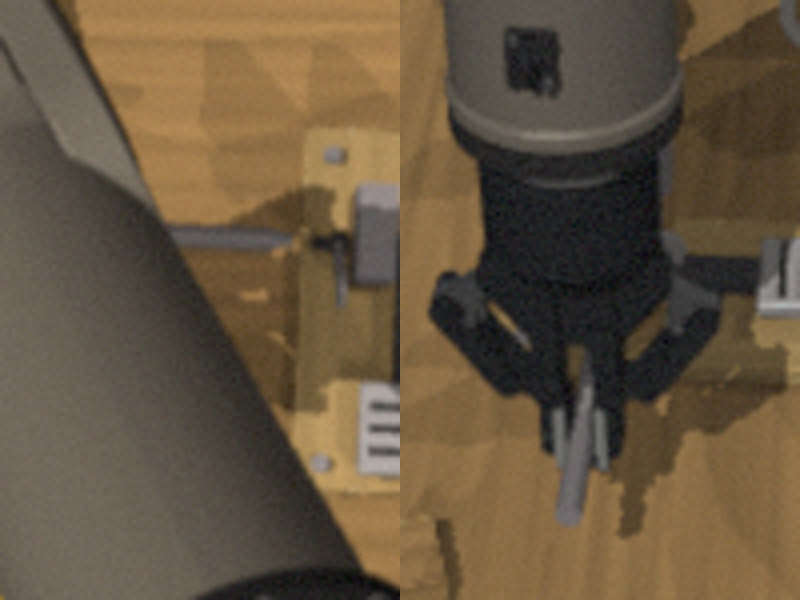

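```bash
cat >> fit.py <<'E'
print("----")
f=lambda n,x,y,z:proj(n,W(p,np.array([[x,y,z]])))[0].round(1)
print("near hole side",f("side",0,.04,.078),"obs 313 221.7; far",f("side",0,-.02,.078),"obs 316 205.7")
print("upright tops",f("top",.025,.03,.098),"obs 365.7 216;",f("top",.025,-.03,.098),"obs 393.3 218")
for z in (.095,.0995,.103):
    N,M=atz("top",343.2,230,z),atz("top",315,229,z)
    J=Ro.from_euler('z',-p[2]).as_matrix()
    g=lambda P:(J@(P-np.r_[p[:2],0])).round(4)
    print(z,"nose jig",g(N),"axis pt",g(M))
tcp=env.read_state()["eef_pos"]; print("tcp jig",g(tcp))
o,d=ray("side",301.75,294.3)
for xx in(-.004,-.002,0,.002,.004):
    s=(xx-g(o)[0])/(J@d)[0]; print("tail",xx,g(o+s*d))
E
python3 fit.py | sed -n '/----/,$p'
```

```text
----
near hole side [314.4 221.3] obs 313 221.7; far [317.3 204.7] obs 316 205.7
upright tops [364.9 215.8] obs 365.7 216; [394.  217.2] obs 393.3 218
0.095 nose jig [-0.0063  0.073   0.095 ] axis pt [-0.007   0.1312  0.095 ]
0.0995 nose jig [-0.0067  0.0733  0.0995] axis pt [-0.0075  0.1312  0.0995]
0.103 nose jig [-0.007   0.0734  0.103 ] axis pt [-0.0078  0.1312  0.103 ]
tcp jig [-0.003   0.2165  0.0971]
tail -0.004 [-0.004   0.2788  0.1   ]
tail -0.002 [-0.002   0.267   0.0884]
tail 0 [-0.      0.2551  0.0767]
tail 0.002 [0.002  0.2433 0.0651]
tail 0.004 [0.004  0.2314 0.0534]
```

The top view has the rod nose at about (343,230), parallel to the bore line but about 5.5 mm low in jig x. I'll correct the offset, lower to bore height and approach.

{"api": "move_arm", "payload": {
  "targets": [
    [[0, 0, 0, 0.0028, 0, 0.0066, 255], [0, 0, 0, 0.0027, 0, 0.0065, 255], [0, 0, 0, 0, 0, 0.0065, 255], [0, 0, 0, 0, 0.01, 0, 255], [0, 0, 0, 0, 0.01, 0, 255], [0, 0, 0, 0, 0.005, 0, 255], [0, 0, 0, 0, 0, 0, 255], [0, 0, 0, 0, 0, 0, 255]]
  ]
}}

```text
t: 11.6
eef_pos: [0.5948, 0.0202, 0.0774]
eef_rot: [-0.0, 1.0, -0.021, 0.0]
wrist_force: [0.5, 0.1, -1.1]
grip_width: 0.117
```

```bash
python3 look.py p4
```

```text
11.6 [0.5948 0.0202 0.0774] yaw -0.0416 [ 4.e-04  1.e-04 -1.e+00] [ 0.5  0.1 -1.1] 0.11695748637855562
```

View pics/p4.png

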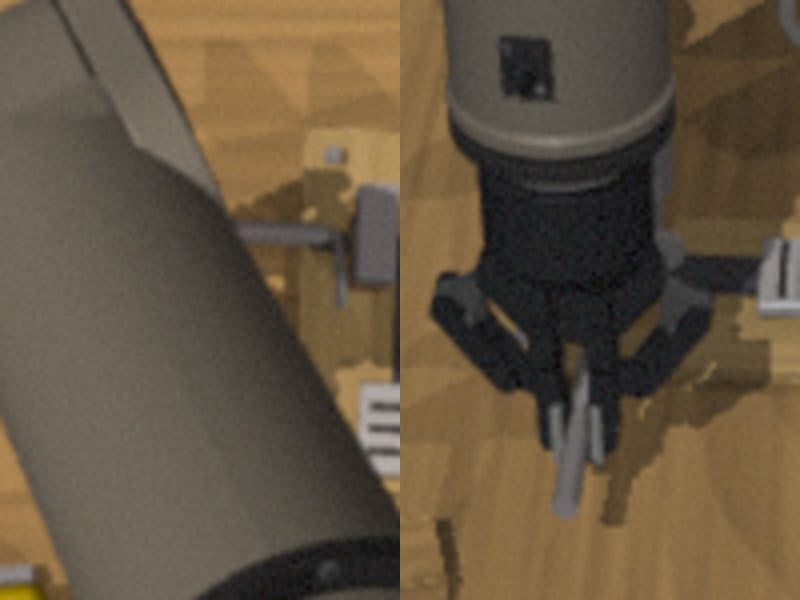

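The nose is at top px (355,229), just before the near bushing and in line with the bore at v≈229, with the guard aside. I'll start the insertion gently.

{"api": "move_arm", "payload": {
  "targets": [
    [[0, 0, 0, 0, 0.005, 0, 255], [0, 0, 0, 0, 0.005, 0, 255], [0, 0, 0, 0, 0.005, 0, 255], [0, 0, 0, 0, 0.005, 0, 255], [0, 0, 0, 0, 0.004, 0, 255], [0, 0, 0, 0, 0, 0, 255]]
  ]
}}

```text
t: 12.3
eef_pos: [0.5937, -0.0044, 0.0771]
eef_rot: [0.0, 1.0, -0.021, -0.0]
wrist_force: [-0.2, 0.6, -0.9]
grip_width: 0.113
```

{"api": "move_arm", "payload": {
  "targets": [
    [[0, 0, 0, 0, 0.006, 0, 255], [0, 0, 0, 0, 0.006, 0, 255], [0, 0, 0, 0, 0.006, 0, 255], [0, 0, 0, 0, 0.006, 0, 255], [0, 0, 0, 0, 0.006, 0, 255], [0, 0, 0, 0, 0.006, 0, 255], [0, 0, 0, 0, 0, 0, 255]]
  ]
}}

```text
t: 13.0
eef_pos: [0.5922, -0.0407, 0.0771]
eef_rot: [0.0, 1.0, -0.021, -0.0]
wrist_force: [-0.1, -0.3, -1.5]
grip_width: 0.114
```

```bash
sed -i 's/c(j,270,170,100,150)/c(j,330,170,100,150)/' look.py; python3 look.py p5
```

```text
13.0 [ 0.5922 -0.0407  0.0771] yaw -0.0423 [-0.e+00 -3.e-04 -1.e+00] [-0.1 -0.3 -1.5] 0.11399478272489731
```

View pics/p5.png

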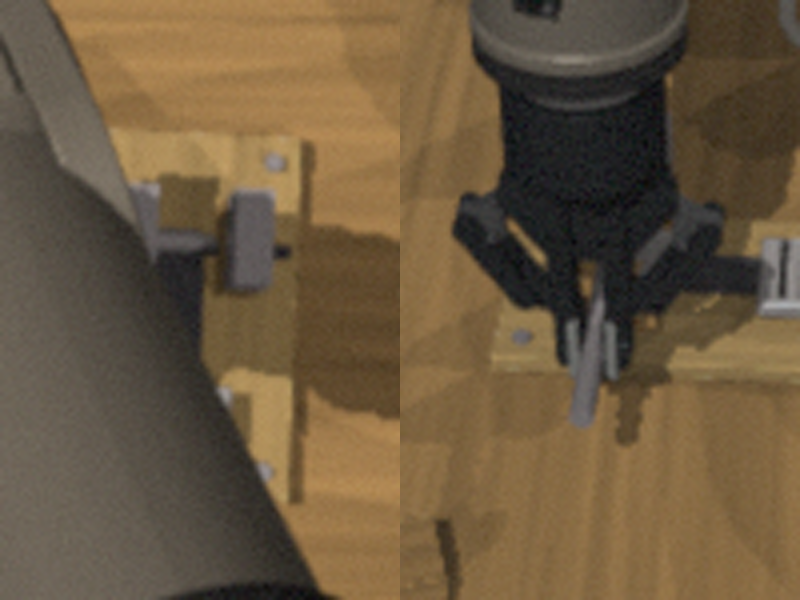

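The rod has come through the near bushing into the gap without force (nose at crop (215,245)). I'll continue into the far bushing.

{"api": "move_arm", "payload": {
  "targets": [
    [[0, 0, 0, 0, 0.005, 0, 255], [0, 0, 0, 0, 0.005, 0, 255], [0, 0, 0, 0, 0.005, 0, 255], [0, 0, 0, 0, 0.005, 0, 255], [0, 0, 0, 0, 0, 0, 255]]
  ]
}}

```text
t: 13.6
eef_pos: [0.5914, -0.0605, 0.0771]
eef_rot: [0.0, 1.0, -0.021, 0.0]
wrist_force: [0.1, 1.3, -0.6]
grip_width: 0.116
```

{"api": "move_arm", "payload": {
  "targets": [
    [[0, 0, 0, 0, 0.005, 0, 255], [0, 0, 0, 0, 0.005, 0, 255], [0, 0, 0, 0, 0.005, 0, 255], [0, 0, 0, 0, 0.005, 0, 255], [0, 0, 0, 0, 0.005, 0, 255], [0, 0, 0, 0, 0, 0, 255], [0, 0, 0, 0, 0, 0, 255]]
  ]
}}

```text
t: 14.3
eef_pos: [0.5904, -0.0846, 0.0771]
eef_rot: [-0.0, 1.0, -0.021, 0.0]
wrist_force: [0.9, -1.1, -0.7]
grip_width: 0.116
```

```bash
python3 look.py p6
```

```text
14.3 [ 0.5904 -0.0846  0.0771] yaw -0.0413 [ 0.  0. -1.] [ 0.9 -1.1 -0.7] 0.11594160023783172
```

View pics/p6.png

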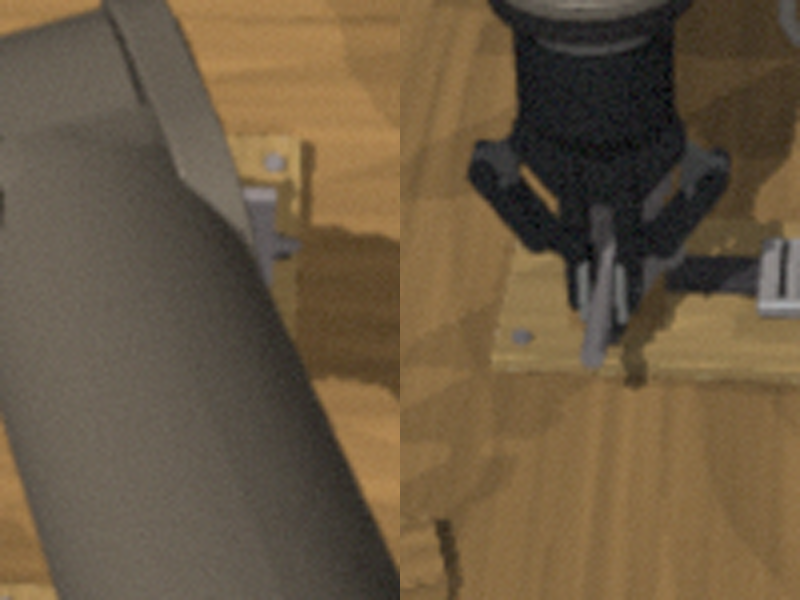

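```bash
cat >> fit.py <<'E'
print("====")
print("nose",g(atz("top",405,231.2,.078)),"far face edge px",f("top",0,-.04,.098),f("top",0,-.04,.078),"nose@-52",f("top",0,-.052,.078))
print("tail",g(atz("side",308.75,254.5,.078)),"tcp",g(tcp))
E
python3 fit.py | sed -n '/====/,$p'
```

```text
====
nose [-0.0008 -0.0567  0.078 ] far face edge px [398.4 229.5] [397.  230.4] nose@-52 [402.8 230.7]
tail [-0.0003  0.1467  0.078 ] tcp [0.0026 0.0859 0.0772]
```

The nose measures 57 mm past the jig centre from the top and 53 mm by the tail, against 52 mm needed. I'll advance 7 mm more for margin; the fingers stay clear by about 20 mm.

{"api": "move_arm", "payload": {
  "targets": [
    [[0, 0, 0, 0, 0.004, 0, 255], [0, 0, 0, 0, 0.003, 0, 255], [0, 0, 0, 0, 0, 0, 255], [0, 0, 0, 0, 0, 0, 255], [0, 0, 0, 0, 0, 0, 255]]
  ]
}}

```text
t: 14.9
eef_pos: [0.5901, -0.0915, 0.0772]
eef_rot: [-0.0, 1.0, -0.021, 0.0]
wrist_force: [1.1, 0.4, -0.7]
grip_width: 0.118
```

```bash
python3 look.py p7; python3 fit.py | tail -1
```

```text
14.9 [ 0.5901 -0.0915  0.0772] yaw -0.0411 [ 1.e-04  0.e+00 -1.e+00] [ 1.1  0.4 -0.7] 0.1184039787226259
tail [-0.0003  0.1467  0.078 ] tcp [0.0026 0.0787 0.0772]
```

View pics/p7.png

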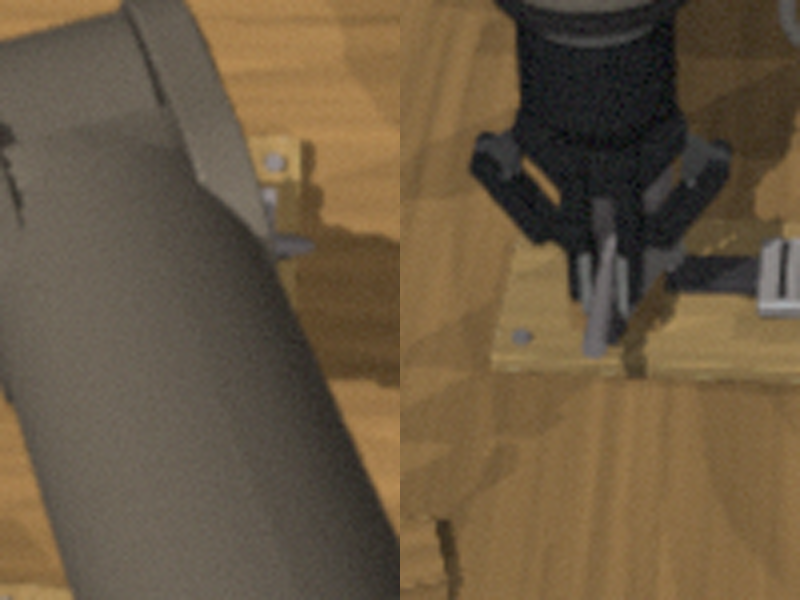

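The whole taper and some full-diameter rod now stand out past the far upright (crop (277–313,245)). The pad is still level and down.

```bash
python3 -c "
from workcell import env
print(env.hand_in())"
```

```text
the job is handed in; nothing more can be done
None
```

The pedal is down at its stop, and the rod is threaded nose first through both bushings and still held in the gripper. I handed the job in at about 15 s, with no verdict reported.

- **Pedal:** I pressed it with shut fingers until the force jumped to 34 N with the fingertips 25 mm above the bench, which is the stop. In the last picture the pad was still level and down.
- **Rod:** I gripped the bare steel rod about 40 mm from its centre towards the tail. It went through both bushings with about 1 N or less showing at the wrist at each check.
- **Final position:** Before the last 7 mm advance, the nose tip measured 57 mm past the jig's centre from the top view. Worked out from the tail in the side view, it was 53 mm. The 4 mm difference is why I advanced further, so the tip should now be at about 60 to 64 mm against the 52 mm needed. The last picture shows the whole taper past the far upright.
- **Heights:** My two-view triangulation of the resting rod gave about 31 mm rather than the stated 38 mm. I used the stated height, and the grip and insertion agreed with it.
- **Other things on the bench:** I did not touch them as far as I could tell, but I did not re-check each one.

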